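Dust the filter slide and seat it in the dark filter housing

ROBOT

A 7-joint arm with a two-finger parallel gripper is mounted at the origin on a cart in front of the work surface, level with it; the furniture and walls round the work are solid. World frame = base frame: x ahead of the robot, y to its left, z up, the work surface at z = 0. Lengths are in m, angles in rad, forces in N, time in s.
With the tool pointing down it reaches from about 0.4 to 0.85 m from the base axis. Payload 10.4 kg.
Tool frame: the origin (TCP) lies midway between the tips of the shut fingers; the grasp point (between the pads) lies 19 mm behind it; z points along the fingers, x is the direction in which the jaws open and shut, and the axes are right-handed (so a half turn about z gives the same grasp; the last joint's range is limited). The gripper opens to 85 mm and grips with 20 to 120 N. Pads are 22 mm wide; open, the fingers measure 114 mm over their backs; the gripper's body (76 mm by 85 mm) begins 54 mm behind the grasp point. The pads swing forward as they close: fully open they stand 13 mm farther back than shut.
Start: joints at [1.274, 0.332, -0.065, 1.46, 0.022, 1.35, -0.088], TCP at [0.169, -0.602, 0.231] pointing down, gripper open.
Joint ranges: [-2.6, 2.6], [-0.5, 2.12], [-1.47, 1.34], [0.16, 2.42], [-1.27, 4.41], [0.06, 2.06], [-2.6, 2.6]. Speed limits (rad/s): [2.22, 2.22, 2.79, 2.79, 3.14, 3.14, 3.14].

INTERFACE

Orientations are given as a 3x3 rotation matrix whose columns are the frame's x, y, z axes.
In Python, from plant import bot, kinematics, imaging gives the robot as it stands. Calls block until the motion is done:
- bot.move_ptp(position, orientation): joint-space move of the TCP to a pose.
- bot.move_l(position, frame=None, speed=0.15, guard=None): straight line of the TCP; frame=None keeps the orientation; speed is the mean speed in m/s. With guard (N) it stops when the force on the tool has changed by that much, and returns True; else False.
- bot.set_joints(angles): joint-space move.
- bot.ungrasp() and bot.clamp(f_grip=None): open the fingers fully, or close them until they stop; f_grip is the grip in N (None keeps the last).
- bot.pause(seconds).
- kinematics.inverse_kinematics(position, orientation): joint angles nearest the present ones, or None.
- imaging.snapshot(name): name is "scene" or "top" or "wrist"; returns the picture (420x560x3 uint8, red, green, blue); there is no depth.
- imaging.camera_info(name): a dict with "vfov" (degrees; the focal length in pixels is half the picture's height over the tangent of half this angle, whatever the lens; pixels are square), "cx", "cy" (the principal point, pixels), "k1" (the pictures are not rectified: a ray, as slopes to the right and down, at radius r is drawn at 1 + k1 r^2 times it, then the intrinsics apply), "rvec" (rotation vector, rad) and "tvec" (3), from world to camera coordinates, as OpenCV has them. Camera axes: x right, y down, z forward; pixel columns grow to the right and rows downward; lengths in m; the calibration is good to about 2 mm. A picture is of the moment at which its call begins: read the wrist's pose just before it. camera_info takes no time and is no camera call; for the wrist camera it gives the pose at the moment of the call.
A pose or a line that the arm cannot do raises bot.Unreachable and nothing moves.
- bot.sign_off(): hands the job in, once; it reports no verdict.
Readings, each from a call of its own:
- bot.current_time_s(): time.
- bot.current_joint_positions(): joint angles.
- bot.current_qvel(): joint speeds.
- bot.current_joint_torque(): joint torques, N m.
- bot.current_ee_pos(): TCP position.
- bot.current_ee_rot(): TCP orientation.
- bot.current_ft_force(): force on the tool from outside, world axes, zero at the start.
- bot.current_torque(): the same for the moment, N m.
- bot.current_finger_gap(): finger opening in m.
Only numpy, scipy, OpenCV 4.12 (cv2) and the standard library are available. Lean on these libraries where they do the work, as an engineer would, in place of code of your own. Each camera call takes 0.05 s, during which the arm holds its last target.

TASK

Blow the dust off the filter slide: while it lies on its mat, press the white cap of the duster canister right down for a moment and let it come up again. Then put the slide on the open apron of the blue filter housing and sweep it into the tunnel, feeling for the hidden recess, until it drops in; leave it fully down and level in the recess, with the cap up, and leave the torch, the tape rolls, the mineral and the hand lens where they are.

Things in the scene. Friction and masses are not known exactly. Their poses are not given: they have to be found in the camera images.
- filter_slide: Loose two-colour filter slide, 0.12 to 0.2 kg: dark steel plate 44 (x) x 64 (y) x 6 mm with a round amber and a round green filter, same either way round. A stem 10 x 8 mm rises from its middle, 6 to 22 mm above the underside, and carries a yellow grip block. Origin: centre of the plate's underside; z up, y along its length. It starts on the mat of the cleaning stand.
- slide_grip (a point): Centre of the slide's yellow, dark-striped grip block, 37 mm above the plate's underside. Block 26 (x) x 12 (y) x 30 mm (22 to 52 mm above the underside): take it with the fingers closing along the slide's y. The plate is heavy and runs on slippery rails (friction 0.12 to 0.18), so it stays flat when the block is pushed along loosely.
- cleaning_stand: Fixed stand: white base plate 86 (x) x 212 (y) mm, 4 mm thick, reaching from 161 mm at -y to 51 mm at +y of the origin, with a black mat 78 x 94 mm, top 6 mm up. Origin: under the mat's centre at table height; z up. At y = -115 mm stands a metal canister with a green band, 44 mm in diameter (58 mm at its foot), fixed upright, 96 mm to its neck.
- duster_cap (a joint): Sprung white cap on the canister; metres pressed down: 0 is up, 0.007 is its stop. It starts to give at 2 N, needs 5.5 N at the stop and springs back by itself.
- cap_top (a point): Centre of the top of the white cap, 120 mm above the table when up; the cap is 29 mm in diameter, flat on the inner 24 mm, 16 mm high, with a red nozzle tube that points at the mat. It sinks with the cap.
- filter_housing: Fixed housing, 76 (x) x 236 (y) mm, a blue tunnel with an open apron at its -y end. Origin: on its long centre line at table height; z up. The slide travels along +y, its length along that axis, on two black rails 16 mm high (the height of its underside while it rides). Apron from y = -112 to -42 mm, tunnel from -42 mm to an end wall at +112 mm.
- apron (a point): Middle of the apron at rail-top height (16 mm up), 35.5 mm before the tunnel mouth: where the whole slide can be set down. Rails reach from 12 to 29 mm either side of the centre line, between aluminium fences 58 mm apart (tops 21 mm up) that narrow to 48 mm at the mouth.
- tunnel_mouth (a point): Centre of the tunnel mouth at rail-top height. Tunnel 48 mm wide inside, roof underside 26 mm and top 29 mm above the table, with a 14 mm slot along the middle in which the slide's stem runs; the grip block stays above the roof.
- tunnel_end (a point): Inner end of the tunnel on the centre line, rail-top height. Out of sight in the tunnel the rails have a recess 68 mm long, 7 mm deep; its near edge lies 20 to 80 mm past the mouth, different each time, not reported. The slide drops in by its own weight and the far edge stops it. Seated, its underside is 9 mm above the table and its block 2 mm above the roof.
- rail_post (a point): Obstacle: top of the blue-headed post at the -y end of the fixed black lens rail that runs along y behind the housing. Its four posts have heads 62 (x) x 30 (y) mm with tops 190 mm above the table, this one the farthest toward -y; heads, posts and rail keep within 55 mm of this point in x, the rail itself is 50 mm high. Keep the hand to the robot's side of them.
- torch_a: Bystander: black torch with a blue head, 32 x 104 x 32 mm, lying.
- tape_a: Bystander: roll of orange tape, 52 mm across, 28 mm high.
- tape_b: Bystander: roll of green tape, 52 mm across, 28 mm high.
- mineral: Bystander: purple crystal mineral, 58 x 80 x 42 mm.
- lens: Bystander: magnifying hand lens, 62 x 148 x 9 mm, lying.

How it is judged:
By the outcome, as a careful person would: the job done as asked, in the order asked, and still so for the second after the job is handed in, with the robot touching nothing.
It also fails if it takes over 53 s, if anything falls off the work surface, if the arm or the gripper's body presses on something with over 40 N, if the wrist force passes 120 N, or if a joint passes its speed limit or range.

## Working session

There is one attempt and no reset: what is moved stays moved. The work goes in short steps, each a Python script; the robot and the scene stay as the last script left them, time stands still between calls to the robot, and variables do not carry over. Pictures are saved under pics/ and viewed, and the job is handed in when it is done.

```bash
ls; mkdir -p pics
python3 - <<'E'
from plant import bot,kinematics,imaging
import cv2
for n in("scene","top","wrist"):
    i=imaging.camera_info(n);print(n,i)
    cv2.imwrite(f"pics/{n}0.png",imaging.snapshot(n)[:,:,::-1])
print(bot.current_time_s(),bot.current_ee_pos(),bot.current_ee_rot(),bot.current_ft_force())
E
```

```text
pics
scene {'vfov': 46.48556388292841, 'cx': 270.06145499239886, 'cy': 207.08245780969892, 'k1': -0.11959264954635986, 'rvec': array([ 1.12556849, -2.14754142,  1.18418784]), 'tvec': array([0.26196556, 0.34123094, 0.9368104 ])}
top {'vfov': 47.55292744540685, 'cx': 267.74083198783103, 'cy': 209.08512416088448, 'k1': -0.07910879704984211, 'rvec': array([ 2.15328867, -2.14253099,  0.15806442]), 'tvec': array([-0.01877752,  0.53332546,  1.39349723])}
wrist {'vfov': 63.73466494749561, 'cx': 279.78750511735035, 'cy': 215.44544896013707, 'k1': -0.06668597871501106, 'rvec': array([-2.30665641,  1.74617129,  0.26265543]), 'tvec': array([-0.62508728, -0.03816477,  0.37896478])}
0.15 [ 0.16892605 -0.60146226  0.23070895] [[ 2.70369458e-01 -9.62756602e-01 -2.86227555e-04]
 [-9.62756089e-01 -2.70369610e-01  9.93817008e-04]
 [-1.03419112e-03  6.86955558e-06 -9.99999465e-01]] [ 0.2563073  -0.31545202 -0.24414082]
```

View pics/scene0.png

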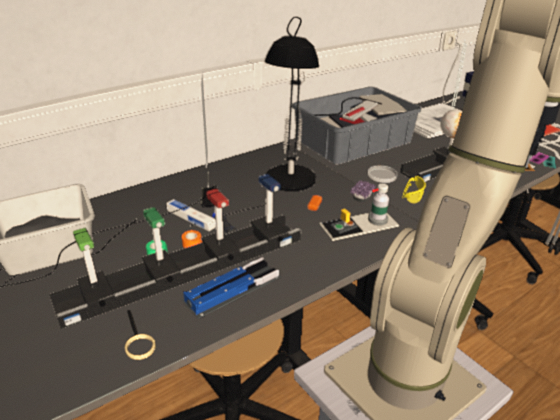

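View pics/top0.png

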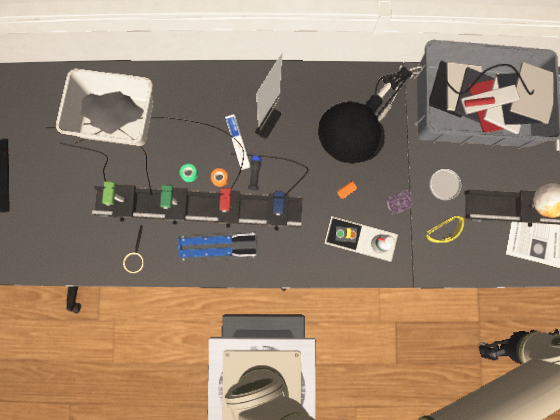

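View pics/wrist0.png

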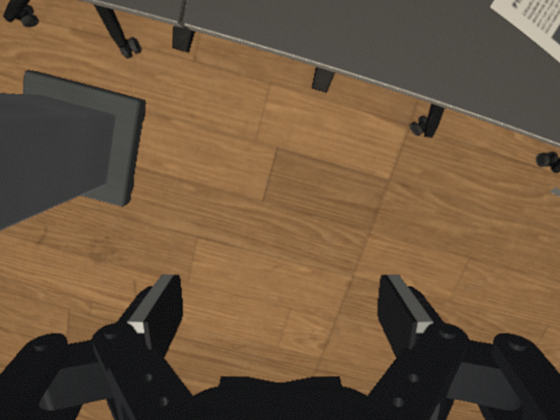

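The scene picture shows the stand at about (365,222) and the housing at about (232,287). In the top picture the stand is at about (360,238), with the canister at (383,243) and the grip at (347,234). The housing is at about (217,246), its apron at the right end (244,245). The wrist sees only floor. Next I'll zoom in and get rough positions.

```bash
cat > h.py <<'E'
import numpy as np, cv2
from plant import bot,kinematics,imaging
def cam(i):
    f=210/np.tan(np.radians(i['vfov']/2))
    return f,cv2.Rodrigues(np.array(i['rvec'],float))[0],np.array(i['tvec'],float)
def undist(i,uv):
    f,R,t=cam(i); K=np.array([[f,0,i['cx']],[0,f,i['cy']],[0,0,1]])
    return cv2.undistortPoints(np.array(uv,float).reshape(-1,1,2),K,np.array([i['k1'],0,0,0,0])).reshape(-1,2)
def ray(i,uv):
    f,R,t=cam(i); n=undist(i,uv); d=np.c_[n,np.ones(len(n))]@R
    return -R.T@t,d
def onz(i,uv,z):
    o,d=ray(i,uv); return o+d*((z-o[2])/d[:,2])[:,None]
def proj(i,P):
    f,R,t=cam(i); K=np.array([[f,0,i['cx']],[0,f,i['cy']],[0,0,1]])
    return cv2.projectPoints(np.array(P,float).reshape(-1,1,3),np.array(i['rvec']),t,K,np.array([i['k1'],0,0,0,0]))[0].reshape(-1,2)
def down(a): # tool x axis at angle a in world, z down
    c,s=np.cos(a),np.sin(a); return np.array([[c,s,0],[s,-c,0],[0,0,-1.]])
E
python3 - <<'E'
from h import *
im=cv2.imread('pics/top0.png')
a=cv2.resize(im[205:285,160:420],None,fx=3,fy=3,interpolation=cv2.INTER_CUBIC);cv2.imwrite('pics/topz.png',a)
i=imaging.camera_info('top')
print(onz(i,[(347,234),(244,246),(181,246),(257,246)],0.02).round(3),onz(i,[(383,243)],.12),onz(i,[(278,200)],.19))
E
```

```text
[[ 0.461 -0.257  0.02 ]
 [ 0.423  0.055  0.02 ]
 [ 0.422  0.245  0.02 ]
 [ 0.424  0.016  0.02 ]] [[ 0.42668711 -0.34127073  0.12      ]] [[ 0.53627773 -0.04322093  0.19      ]]
```

View pics/topz.png

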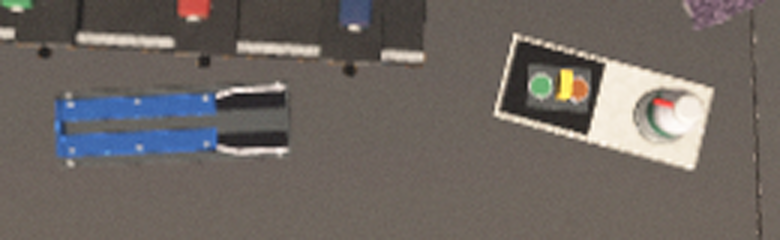

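Run:
```python
from h import *
i=imaging.camera_info('wrist');f,R,t=cam(i);o=-R.T@t
E_=bot.current_ee_rot();p=bot.current_ee_pos()
print('cam in tool',E_.T@(o-p),'axes',(E_.T@R.T).round(3))
q=bot.current_joint_positions();print(q)
for P,a in [((.44,-.3,.3),1.2),((.44,-.3,.3),1.2-np.pi),((.42,.08,.3),np.pi/2),((.42,.08,.3),-np.pi/2),((.42,.08,.1),-np.pi/2),((.42,.17,.08),-np.pi/2),((.42,.17,.08),np.pi/2),((.427,-.341,.12),-1.95),((.427,-.341,.12),1.2)]:
    s=kinematics.inverse_kinematics(np.array(P),down(a)); print(P,a,None if s is None else np.round(s,2))
```

```text
cam in tool [ 0.00041092 -0.075267   -0.14247547] axes [[ 1.     0.001  0.001]
 [-0.001  0.956  0.293]
 [-0.001 -0.293  0.956]]
[ 1.27441727  0.33272516 -0.06470529  1.46072892  0.02156542  1.34986583
 -0.08851606]
(0.44, -0.3, 0.3) 1.2 [ 1.02  0.14 -0.56  1.57  0.07  1.45  1.66]
(0.44, -0.3, 0.3) -1.9415926535897932 [ 0.79  0.12 -0.3   1.58  0.03  1.45 -1.46]
(0.42, 0.08, 0.3) 1.5707963267948966 [ 0.83 -0.16 -0.98  1.79 -0.14  1.45  1.44]
(0.42, 0.08, 0.3) -1.5707963267948966 [ 1.01 -0.21 -1.12  1.78 -0.19  1.45 -1.65]
(0.42, 0.08, 0.1) -1.5707963267948966 [ 0.76  0.13 -1.09  2.07  0.13  1.02 -1.96]
(0.42, 0.17, 0.08) -1.5707963267948966 [ 0.65  0.35 -1.25  2.02  0.39  1.04 -2.36]
(0.42, 0.17, 0.08) 1.5707963267948966 [ 0.71  0.42 -1.34  2.02  0.47  1.07  0.72]
(0.427, -0.341, 0.12) -1.95 [ 0.8   0.26 -0.24  1.8   0.07  1.09 -1.41]
(0.427, -0.341, 0.12) 1.2 [ 1.07  0.3  -0.56  1.78  0.18  1.11  1.65]
```

Run:
```python
from h import *
import json
bot.move_ptp(np.array([.44,-.29,.30]),down(1.3))
i=imaging.camera_info('wrist');im=imaging.snapshot('wrist')
json.dump({k:(np.array(v).tolist()) for k,v in i.items()},open('w1.json','w'))
cv2.imwrite('pics/w1.png',im[:,:,::-1]);print(bot.current_time_s(),bot.current_ee_pos(),bot.current_joint_positions().round(2))
```

```text
1.8083 [ 0.43946434 -0.29094467  0.29974744] [ 1.02  0.13 -0.57  1.58  0.07  1.45  1.74]
```

View pics/w1.png

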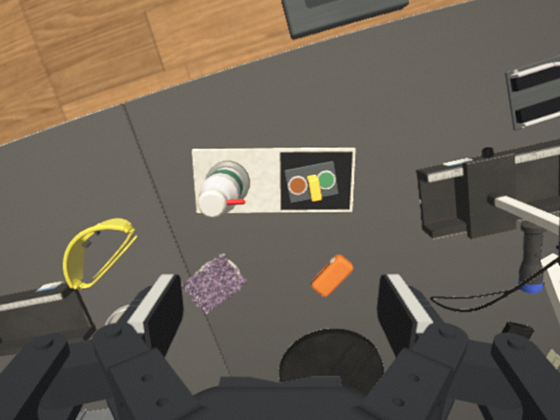

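```bash
cat >> h.py <<'E'
import json
def load(n):
    d=json.load(open(n)); return {k:(np.array(v) if isinstance(v,list) else v) for k,v in d.items()}
def mask(im,lo,hi): return cv2.inRange(cv2.cvtColor(im,cv2.COLOR_BGR2HSV),np.array(lo),np.array(hi))
def blobs(m,amin=8):
    n,l,s,c=cv2.connectedComponentsWithStats(m)
    return [(c[k].round(1).tolist(),int(s[k,4])) for k in range(1,n) if s[k,4]>=amin]
E
python3 - <<'E'
from h import *
i=load('w1.json');im=cv2.imread('pics/w1.png')
crop=im[140:225,180:370];cv2.imwrite('pics/w1z.png',cv2.resize(crop,None,fx=4,fy=4,interpolation=cv2.INTER_CUBIC))
# base
sub=np.zeros(im.shape[:2],np.uint8);sub[135:230,180:370]=255
y=mask(im,(22,120,120),(33,255,255))&sub;print('yellow',blobs(y))
print('green',blobs(mask(im,(50,80,60),(85,255,255))&sub))
print('amber',blobs(mask(im,(4,100,80),(15,255,255))&sub))
print('red',blobs(mask(im,(0,150,120),(3,255,255))&sub))
w=mask(im,(0,0,150),(180,60,255))&sub
print('white',blobs(w,50))
c=max(cv2.findContours(w,cv2.RETR_EXTERNAL,cv2.CHAIN_APPROX_NONE)[0],key=cv2.contourArea)
h=cv2.approxPolyDP(cv2.convexHull(c),4,True).reshape(-1,2);print(h.tolist())
print(onz(i,h,.004).round(4).tolist())
E
```

```text
yellow [([314.4, 187.2], 233)]
green [([231.2, 175.8], 77), ([325.6, 179.7], 157)]
amber [([297.3, 185.1], 180)]
red [([235.3, 201.4], 78)]
white [([247.3, 178.3], 5898), ([327.2, 178.2], 102), ([297.2, 184.0], 93)]
[[355, 148], [351, 211], [214, 216], [196, 212], [193, 148]]
[[0.4365, -0.1898, 0.004], [0.5179, -0.2127, 0.004], [0.4746, -0.3939, 0.004], [0.4626, -0.4158, 0.004], [0.3803, -0.3906, 0.004]]
```

View pics/w1z.png

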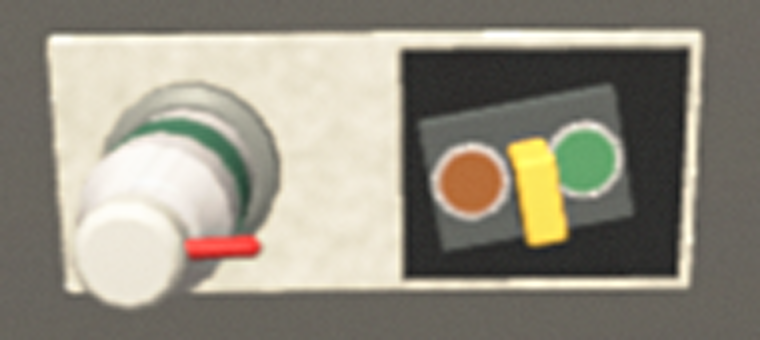

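Run:
```python
from h import *
i=load('w1.json')
z=lambda L:[(180+a/4-.4,140+b/4-.4) for a,b in L]
print('cap',onz(i,z([(130,252)]),.12))
P=onz(i,z([(418,120),(612,85),(633,215),(443,250)]),.012);print(P.round(4),P.mean(0),[np.linalg.norm(P[k]-P[(k+1)%4]) for k in range(4)])
F=onz(i,z([(471,181),(584,159)]),.012);d=F[1]-F[0];print('filters',F.mean(0),np.linalg.norm(d),np.degrees(np.arctan2(d[1],d[0])))
for a,b in((0,1),(3,2)):
    d=P[b]-P[a];print(np.degrees(np.arctan2(d[1],d[0])))
# block top: zoom corners of top face
B=onz(i,z([(524,195),(556,190),(567,240),(530,246)]),.058);print('blocktop',B.round(4),B.mean(0),np.degrees(np.arctan2(*(B[3]-B[0])[1::-1])),[np.linalg.norm(B[k]-B[(k+1)%4]) for k in range(4)])
# apron rough
it=imaging.camera_info('top')
```

```text
cap [[ 0.43255402 -0.35870127  0.12      ]]
[[ 0.4378 -0.2849  0.012 ]
 [ 0.4436 -0.2224  0.012 ]
 [ 0.4869 -0.2254  0.012 ]
 [ 0.4816 -0.2884  0.012 ]] [ 0.4624603  -0.25524829  0.012     ] [np.float64(0.06278400523137667), np.float64(0.04340227108637766), np.float64(0.063258589754491), np.float64(0.043882060858373484)]
filters [ 0.46306087 -0.25507775  0.012     ] 0.037169599675221834 85.69738915868895
84.77344302991658
85.21514814582906
blocktop [[ 0.4597 -0.2595  0.058 ]
 [ 0.4608 -0.2502  0.058 ]
 [ 0.4762 -0.2506  0.058 ]
 [ 0.4751 -0.2616  0.058 ]] [ 0.46796794 -0.25548562  0.058     ] -7.563591378780954 [np.float64(0.009389868704394256), np.float64(0.01544871263807073), np.float64(0.010986871038782806), np.float64(0.015476679284165797)]
```

The wrist view shows the cap centre at (212,203) and the slide plate centred at about (311.5,181.5), with its yaw from the filter line. Two independent estimates of the cap agree to within 1.5 mm. Next is the press.

Run:
```python
from h import *
a=np.radians(85.2)
bot.clamp(30)
C=np.array([.433,-.3594])
bot.move_ptp(np.array([*C,.140]),down(a))
f0=bot.current_ft_force()
g=bot.move_l(np.array([*C,.1085]),speed=.03,guard=9)
print(g,bot.current_ee_pos(),bot.current_ft_force()-f0)
bot.pause(.3)
print(bot.current_ee_pos(),bot.current_ft_force()-f0)
im=imaging.snapshot('scene');cv2.imwrite('pics/s1.png',cv2.resize(im[150:250,310:430,::-1],None,fx=5,fy=5,interpolation=cv2.INTER_CUBIC))
bot.move_l(np.array([*C,.150]),speed=.08)
print(bot.current_ft_force()-f0,bot.current_time_s(),bot.current_finger_gap())
```

```text
True [ 0.43296145 -0.35939692  0.11316245] [-2.16654209  0.7575385   6.07311768]
[ 0.43293991 -0.35939277  0.11314092] [-2.08121807 -0.53644842  6.6750303 ]
[-1.22435046  0.30970336 -1.21332567] 5.125 -0.00043680827329863737
```

View pics/s1.png

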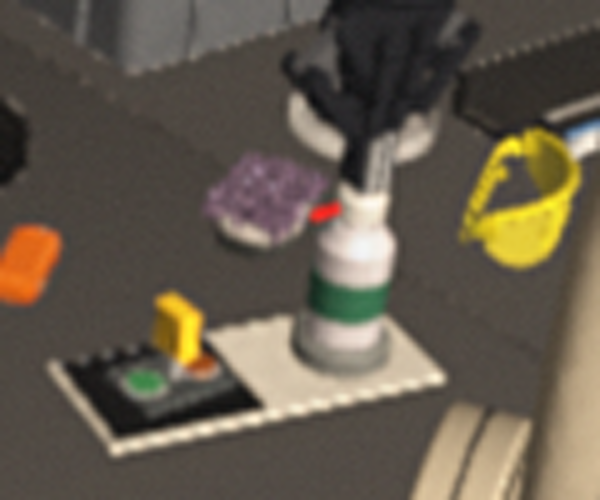

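The picture shows the fingertips on the cap and the slide still on its mat. The tip reached 0.1131 at about 7 N, which is marginal against the stop at 0.113. I'll press once more, a bit firmer, so I'm sure it bottoms out.

Run:
```python
from h import *
C=np.array([.433,-.3594])
bot.move_l(np.array([*C,.126]),speed=.1)
f0=bot.current_ft_force()
g=bot.move_l(np.array([*C,.107]),speed=.03,guard=18)
print(g,bot.current_ee_pos(),bot.current_ft_force()-f0)
bot.pause(.3)
print(bot.current_ee_pos(),bot.current_ft_force()-f0)
bot.move_l(np.array([*C,.17]),speed=.1)
print(bot.current_ft_force()-f0,bot.current_time_s())
# to above slide, open
a=np.radians(85.2)
bot.ungrasp()
bot.move_ptp(np.array([.4627,-.2552,.125]),down(a))
i=imaging.camera_info('wrist');im=imaging.snapshot('wrist')
json.dump({k:(np.array(v).tolist()) for k,v in i.items()},open('w2.json','w'))
cv2.imwrite('pics/w2.png',im[:,:,::-1]);print(bot.current_time_s(),bot.current_ee_pos())
```

```text
True [ 0.43356914 -0.3598492   0.11309798] [-2.22091777  0.87099341  8.71395518]
[ 0.43357791 -0.35984307  0.11310823] [-2.36366532  1.80292204  9.3702466 ]
[-0.035738   -0.18858726 -0.22666791] 7.0417
8.4167 [ 0.46270662 -0.25572216  0.12519241]
```

View pics/w2.png

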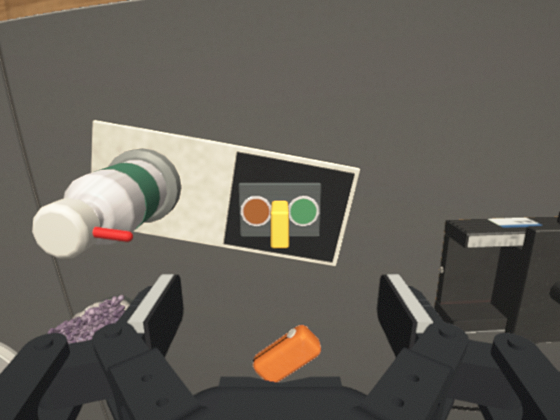

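Stop confirmed: the depth is the same at a higher force. The wrist view shows the cap up at (62,228), and the slide plate centred at about (280,210) and aligned. Refine and grasp.

Run:
```python
from h import *
i=load('w2.json');im=cv2.imread('pics/w2.png')
cv2.imwrite('pics/w2z.png',cv2.resize(im[165:265,225:335],None,fx=6,fy=6,interpolation=cv2.INTER_CUBIC))
sub=np.zeros(im.shape[:2],np.uint8);sub[165:265,225:335]=255
P=onz(i,[(240,183),(320.5,183),(320,236.5),(240,236.5)],.012);print(P.mean(0),[np.linalg.norm(P[k]-P[(k+1)%4]).round(4) for k in range(4)])
y=mask(im,(20,120,120),(35,255,255))&sub
ys,xs=np.nonzero(y);print(xs.min(),xs.max(),ys.min(),ys.max())
for v in range(ys.min(),ys.max(),6):
    r=xs[ys==v];print(v,r.min(),r.max())
```

```text
[ 0.46279087 -0.25463083  0.012     ] [np.float64(0.062), np.float64(0.044), np.float64(0.0646), np.float64(0.044)]
271 288 201 247
201 272 286
207 272 287
213 271 288
219 271 288
225 271 288
231 271 288
237 271 288
243 271 288
```

View pics/w2z.png

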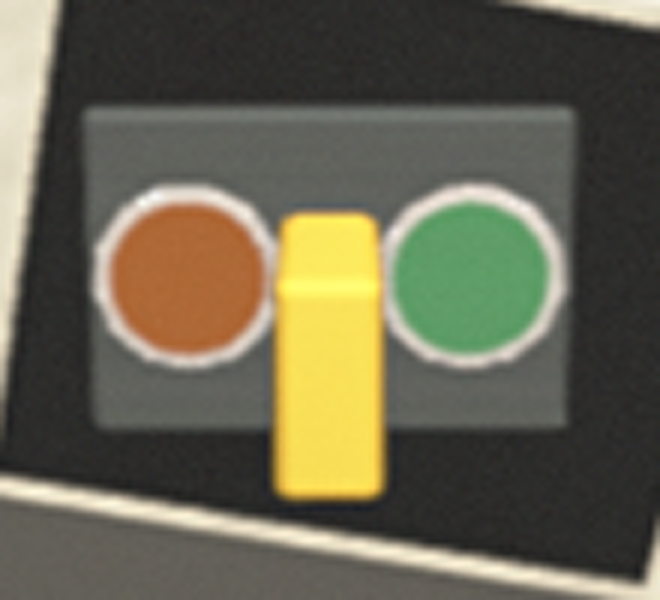

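Run:
```python
from h import *
bot.move_ptp(np.array([.43,.10,.28]),down(np.pi/2))
i=imaging.camera_info('wrist');im=imaging.snapshot('wrist')
json.dump({k:(np.array(v).tolist()) for k,v in i.items()},open('w3.json','w'))
cv2.imwrite('pics/w3.png',im[:,:,::-1]);print(bot.current_time_s(),bot.current_ee_pos(),bot.current_joint_positions().round(2))
```

```text
9.9167 [0.43030229 0.09848387 0.27953594] [ 0.77 -0.09 -1.01  1.79 -0.08  1.4   1.34]
```

View pics/w3.png

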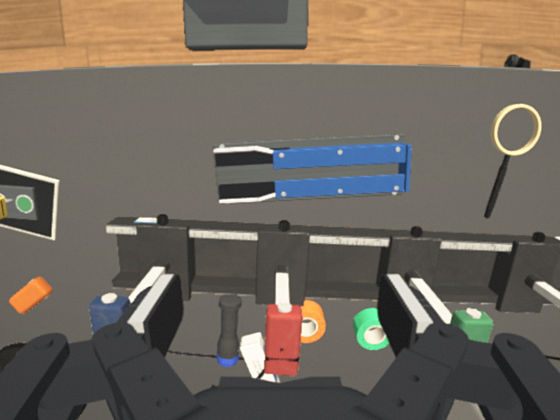

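The wrist view shows the housing with its apron at u 215–275, the blue roof at u 275–411 and v 143–201, and the slot at about v 172.

Run:
```python
from h import *
i=load('w3.json');im=cv2.imread('pics/w3.png')
cv2.imwrite('pics/w3z.png',cv2.resize(im[130:212,205:420],None,fx=3.6,fy=3.6,interpolation=cv2.INTER_CUBIC))
sub=np.zeros(im.shape[:2],np.uint8);sub[130:212,205:420]=255
b=mask(im,(100,120,50),(125,255,255))&sub
ys,xs=np.nonzero(b);print(xs.min(),xs.max(),ys.min(),ys.max())
# upper/lower outer edges & slot edges per column
T=[];B=[];S=[];Q=[]
for u in range(285,398,4):
    c=ys[xs==u]; g=np.where(np.diff(c)>5)[0]
    if len(g)!=1: print(u,'gaps',len(g),c.min(),c.max());continue
    T.append((u,c.min()));B.append((u,c.max()+1));S.append((u,c[g[0]]+1));Q.append((u,c[g[0]+1]))
for n,L in(('top',T),('slot1',S),('slot2',Q),('bot',B)):
    P=onz(i,np.array(L,float)-.5,.029); k=np.polyfit(P[:,1],P[:,0],1); print(n,k,'x at y=.1',np.polyval(k,.1))
```

```text
273 410 143 197
341 gaps 2 146 187
397 gaps 2 143 184
top [-0.05017028  0.40114693] x at y=.1 0.39612990302623424
slot1 [-0.05190738  0.42391019] x at y=.1 0.4187194484275723
slot2 [-0.05458813  0.43878007] x at y=.1 0.4333212532088435
bot [-0.04552048  0.45756397] x at y=.1 0.45301192499442977
```

View pics/w3z.png

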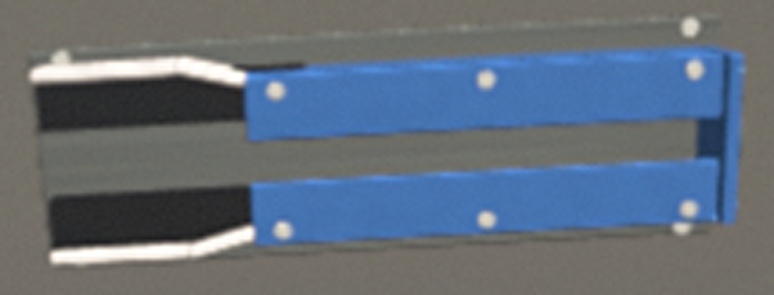

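Run:
```python
from h import *
i=load('w3.json')
z=lambda L:[(205+a/3.6-.36,130+b/3.6-.36) for a,b in L]
ax=np.array([-.0519,1]);ax/=np.linalg.norm(ax);nx=np.array([ax[1],-ax[0]]);o=np.array([.4260,.1])
def rep(n,L,h):
    for p in onz(i,z(L),h)[:,:2]: print(n,p.round(4),'along',((p-o)@ax).round(4),'across',((p-o)@nx).round(4))
rep('mouth roof edge',[(246,75),(247,140),(250,183),(255,245)],.029)
rep('end wall outer',[(742,55),(738,221)],.029)
rep('slot end (wall inner)',[(722,120)],.029)
rep('fence ends',[(32,75),(52,258)],.021)
rep('rail ends',[(38,82),(41,131),(48,200),(53,252)],.016)
rep('fence bend',[(184,65),(196,248)],.021)
```

```text
mouth roof edge [0.3985 0.0903] along -0.0082 across -0.028
mouth roof edge [0.4194 0.0905] along -0.0091 across -0.0071
mouth roof edge [0.4336 0.0914] along -0.009 across 0.0071
mouth roof edge [0.4546 0.0929] along -0.0086 across 0.0281
end wall outer [0.3916 0.2499] along 0.1515 across -0.0266
end wall outer [0.4463 0.2544] along 0.1531 across 0.0283
slot end (wall inner) [0.4126 0.2454] along 0.1459 across -0.0059
fence ends [0.399  0.0201] along -0.0784 across -0.0311
fence ends [0.461  0.0234] along -0.0783 across 0.031
rail ends [0.4019 0.021 ] along -0.0777 across -0.0282
rail ends [0.4182 0.0211] along -0.0784 across -0.0118
rail ends [0.4419 0.0222] along -0.0785 across 0.0118
rail ends [0.4602 0.023 ] along -0.0787 across 0.0301
fence bend [0.396 0.07 ] along -0.0284 across -0.0315
fence bend [0.4576 0.0727] along -0.0289 across 0.0301
```

Run:
```python
from h import *
a=np.radians(85.2);S=np.array([.4628,-.2550])
bot.move_ptp(np.array([*S,.16]),down(a))
bot.move_l(np.array([*S,.060]),speed=.15)
f0=bot.current_ft_force()
g=bot.move_l(np.array([*S,.032]),speed=.06,guard=8)
print('guard',g,bot.current_ee_pos(),bot.current_ft_force()-f0)
bot.clamp(40)
print('gap',bot.current_finger_gap(),bot.current_ee_pos(),bot.current_ft_force()-f0)
bot.move_l(np.array([*S,.12]),speed=.12)
bot.pause(.1)
print('lift',bot.current_ft_force()-f0,bot.current_time_s())
i=imaging.camera_info('wrist');im=imaging.snapshot('wrist')
json.dump({k:(np.array(v).tolist()) for k,v in i.items()},open('w4.json','w'))
cv2.imwrite('pics/w4.png',im[:,:,::-1])
```

```text
guard False [ 0.46281712 -0.2548883   0.03187344] [-0.0219685  -0.62026015 -0.66823013]
gap 0.011660700085139164 [ 0.46295568 -0.25507597  0.03217536] [-0.66149847 -1.31579804  1.9239809 ]
lift [ 0.56443207 -1.04403611 -1.24263086] 14.3917
```

View pics/w4.png

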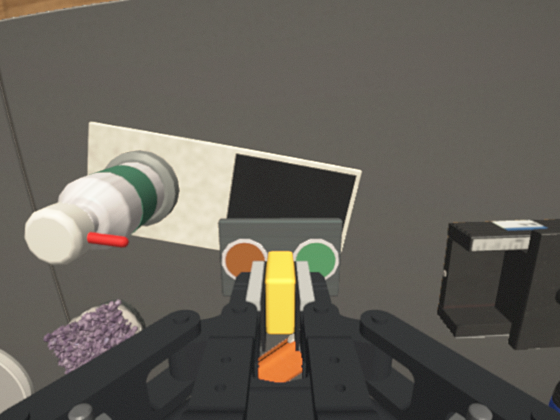

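The slide is held straight, with the plate level at (280,255). The cap is up and the mat is empty. Next: carry it to the apron.

Run:
```python
from h import *
h=np.radians(92.97);A=np.array([.4283,.0559])
bot.move_ptp(np.array([.42,-.13,.14]),down(np.radians(89)))
bot.move_ptp(np.array([*A,.11]),down(h))
print(bot.current_ee_pos())
bot.move_l(np.array([*A,.060]),speed=.12)
i=imaging.camera_info('wrist');im=imaging.snapshot('wrist')
json.dump({k:(np.array(v).tolist()) for k,v in i.items()},open('w5.json','w'))
cv2.imwrite('pics/w5.png',im[:,:,::-1])
print(bot.current_ee_pos(),bot.current_ft_force(),bot.current_time_s())
```

```text
[0.42863309 0.05530387 0.10983842]
[0.42891537 0.05570029 0.06066458] [-0.2138216   0.5867854  -1.49666767] 16.425
```

View pics/w5.png

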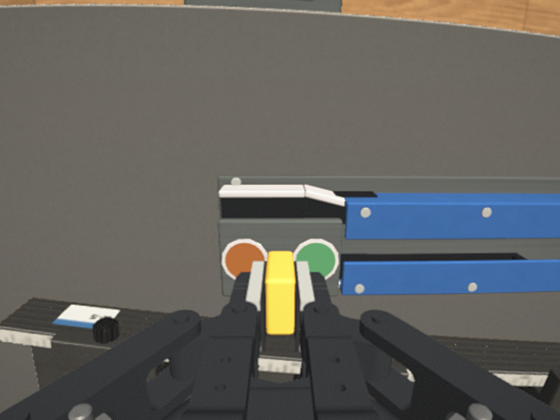

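The plate sits over the apron. Its front edge is at u≈341, just short of the mouth at u≈345, and parallel to the fence. Setting it down.

Run:
```python
from h import *
h=np.radians(92.97);A=np.array([.4283,.0556])
f0=bot.current_ft_force()
g=bot.move_l(np.array([*A,.0400]),frame=down(h),speed=.03,guard=3.5)
print(g,bot.current_ee_pos(),bot.current_ft_force()-f0)
bot.ungrasp()
bot.move_l(np.array([*A,.100]),speed=.12)
i=imaging.camera_info('wrist');im=imaging.snapshot('wrist')
json.dump({k:(np.array(v).tolist()) for k,v in i.items()},open('w6.json','w'))
cv2.imwrite('pics/w6.png',im[:,:,::-1])
print(bot.current_time_s())
```

```text
True [0.42836433 0.055639   0.04198901] [-0.18189483 -0.87494528  4.75486487]
18.4
```

View pics/w6.png

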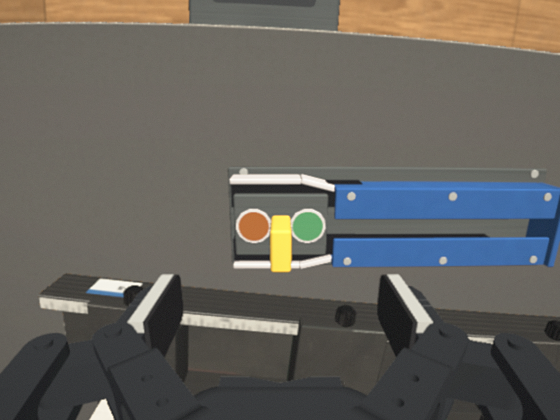

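Contact came exactly at the riding height (TCP 0.042). The plate lies between the fences, with the block at (281,243). Now I'll shut the fingers behind the block and sweep it in under a force guard.

Run:
```python
from h import *
h=np.radians(92.97);ax=np.array([-.0519,1]);ax/=np.linalg.norm(ax);o=np.array([.4260,.1])
P=lambda s,z:np.array([*(o+ax*s),z])
for s in(-.082,0,.1): print(kinematics.inverse_kinematics(P(s,.04),down(h)) is not None)
bot.move_l(P(-.084,.100),speed=.15)
bot.clamp(30)
bot.move_l(P(-.084,.041),speed=.1)
f0=bot.current_ft_force()
g=bot.move_l(P(.098,.041),frame=down(h),speed=.04,guard=4)
p=bot.current_ee_pos();print(g,p,'along',(p[:2]-o)@ax,bot.current_ft_force()-f0,bot.current_time_s())
i=imaging.camera_info('wrist');im=imaging.snapshot('wrist')
json.dump({k:(np.array(v).tolist()) for k,v in i.items()},open('w7.json','w'))
cv2.imwrite('pics/w7.png',im[:,:,::-1])
```

```text
True
True
True
True [0.42276826 0.15849625 0.04082562] along 0.0585851246198986 [ 0.86014318 -1.11952043 -0.75690748] 23.4333
```

View pics/w7.png

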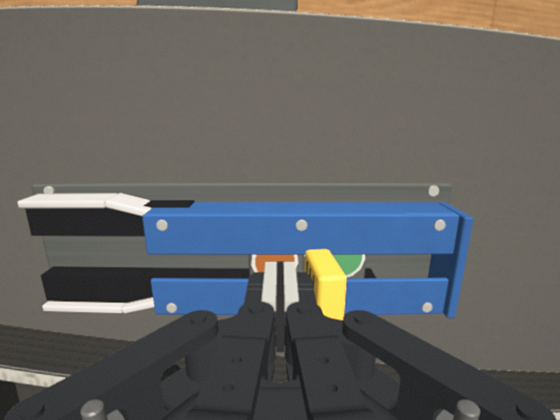

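It stopped on contact with the block about 20 mm ahead of the tips, mid-tunnel. I'll back off and check whether it has dropped.

Run:
```python
from h import *
ax=np.array([-.0519,1]);ax/=np.linalg.norm(ax);o=np.array([.4260,.1])
P=lambda s,z:np.array([*(o+ax*s),z])
bot.move_l(P(.035,.041),speed=.1)
bot.move_l(P(.035,.14),speed=.15)
for n in('wrist','scene'):
    i=imaging.camera_info(n);im=imaging.snapshot(n)
    json.dump({k:(np.array(v).tolist()) for k,v in i.items()},open(n+'8.json','w'))
    cv2.imwrite(f'pics/{n}8.png',im[:,:,::-1])
print(bot.current_time_s())
im=cv2.imread('pics/scene8.png');cv2.imwrite('pics/s8z.png',cv2.resize(im[240:330,170:300],None,fx=6,fy=6,interpolation=cv2.INTER_CUBIC))
```

```text
24.775
```

View pics/wrist8.png

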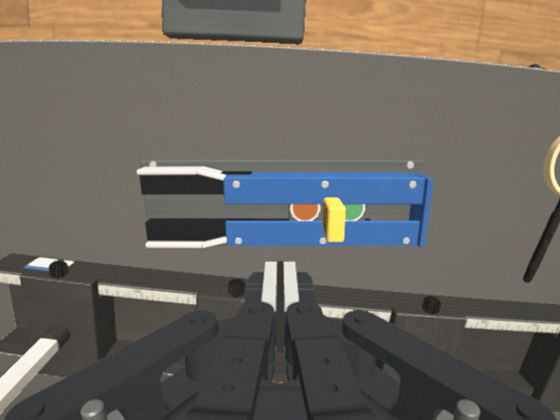

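View pics/s8z.png

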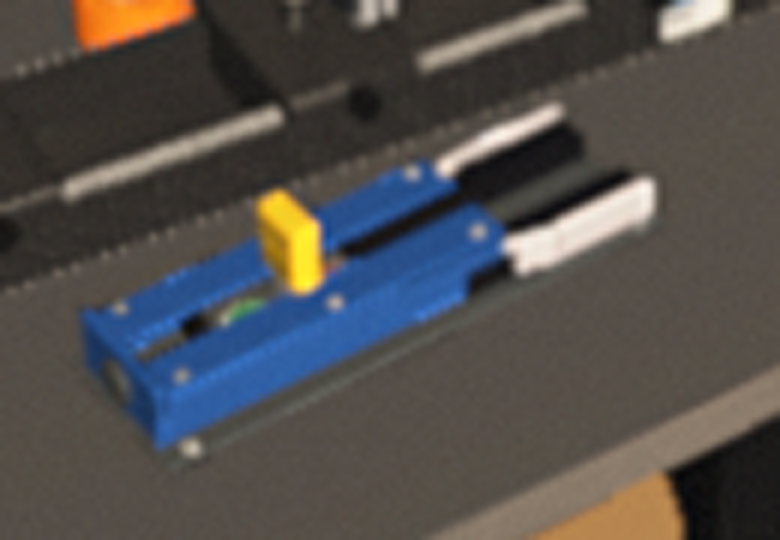

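The wrist view shows the block at (334,220) over the slot, with both filters visible. In the scene view the block sits right at the roof. Now to check the height numerically.

Run:
```python
from h import *
ax=np.array([-.0519,1]);ax/=np.linalg.norm(ax);nx=np.array([ax[1],-ax[0]]);o=np.array([.4260,.1])
for n,box in(('wrist',(190,250,315,355)),('scene',(265,295,205,230))):
    i=load(n+'8.json');im=cv2.imread(f'pics/{n}8.png')
    sub=np.zeros(im.shape[:2],np.uint8);sub[box[0]:box[1],box[2]:box[3]]=255
    m=mask(im,(18,110,90),(35,255,255))&sub;ys,xs=np.nonzero(m)
    print(n,'obs u',xs.min(),xs.max()+1,'v',ys.min(),ys.max()+1,'n',len(xs))
    f,R,t=cam(i);C=-R.T@t
    for s in (.076,.080):
      for z0 in(.009,.016):
        L=[[*(o+ax*(s+b)+nx*a),z0+c] for a in(-.013,.013) for b in(-.006,.006) for c in(.022,.052)]
        q=proj(i,L)+.5;print('  s',s,'z0',z0,'u',q[:,0].min().round(1),q[:,0].max().round(1),'v',q[:,1].min().round(1),q[:,1].max().round(1))
# filters in slot: amber & green centroids
i=load('wrist8.json');im=cv2.imread('pics/wrist8.png')
cv2.imwrite('pics/w8z.png',cv2.resize(im[165:255,215:440],None,fx=3.5,fy=3.5,interpolation=cv2.INTER_CUBIC))
```

```text
wrist obs u 324 346 v 198 242 n 827
  s 0.076 z0 0.009 u 325.5 350.2 v 197.3 243.6
  s 0.076 z0 0.016 u 326.7 352.3 v 199.6 247.4
  s 0.08 z0 0.009 u 330.6 356.0 v 197.3 243.6
  s 0.08 z0 0.016 u 331.9 358.3 v 199.6 247.4
scene obs u 212 224 v 271 289 n 137
  s 0.076 z0 0.009 u 211.1 222.4 v 271.9 289.9
  s 0.076 z0 0.016 u 211.0 222.2 v 269.6 287.6
  s 0.08 z0 0.009 u 209.7 220.9 v 272.6 290.6
  s 0.08 z0 0.016 u 209.5 220.8 v 270.3 288.3
```

View pics/w8z.png

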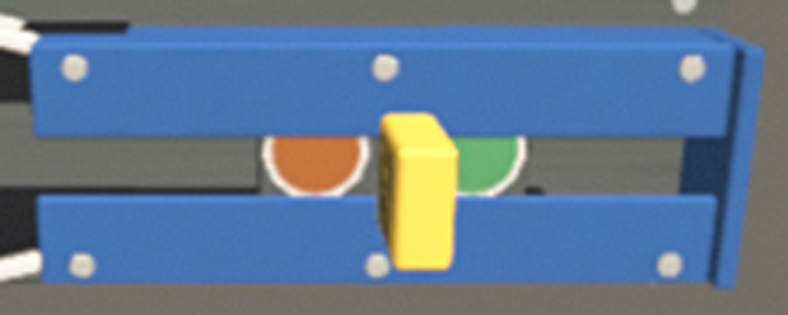

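Run:
```python
from h import *
ax=np.array([-.0519,1]);ax/=np.linalg.norm(ax);o=np.array([.4260,.1]);h=np.radians(92.97)
P=lambda s,z:np.array([*(o+ax*s),z])
bot.move_l(P(.075,.085),frame=down(h),speed=.15)
bot.pause(.1);f0=bot.current_ft_force()
g=bot.move_l(P(.075,.056),speed=.025,guard=4)
print(g,bot.current_ee_pos(),bot.current_ft_force()-f0)
bot.move_l(P(.075,.15),speed=.15)
print(bot.current_time_s())
for n in('wrist','scene','top'):
    i=imaging.camera_info(n);im=imaging.snapshot(n)
    json.dump({k:(np.array(v).tolist()) for k,v in i.items()},open(n+'9.json','w'))
    cv2.imwrite(f'pics/{n}9.png',im[:,:,::-1])
```

```text
True [0.42247448 0.17492005 0.0611159 ] [-0.27906951 -1.2244947   6.28614871]
27.1083
```

View pics/wrist9.png

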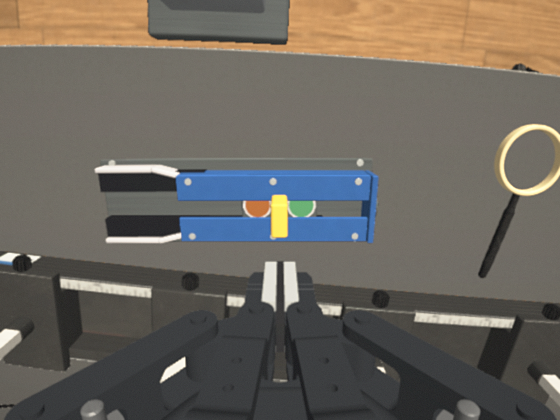

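View pics/top9.png

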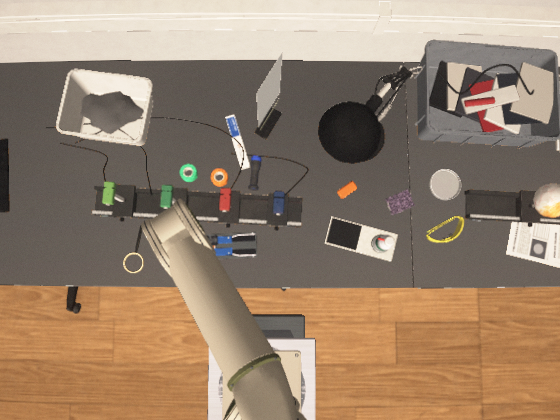

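View pics/scene9.png

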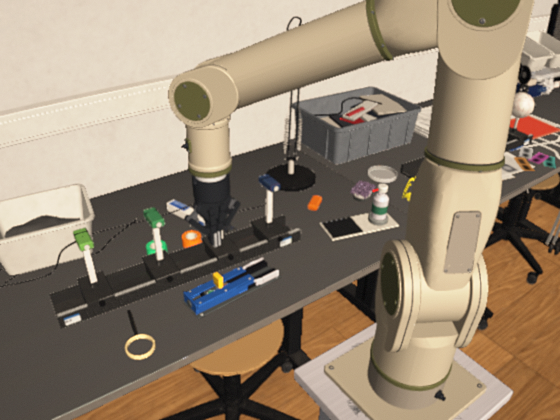

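The probe met the block top at 0.0611, and seated is 0.061. The wrist view shows the block upright at (280,216). In the top view the tapes, torch, mineral and lens are at the same pixels as before, and the cap is up. Handing in.

Run:
```python
from h import *
print(bot.current_ft_force(),bot.current_ee_pos()); bot.sign_off(); print(bot.current_time_s())
```

```text
[ 0.08498446  0.73562967 -0.81273858] [0.42150741 0.17471775 0.14901648]
the job is handed in; nothing more can be done
the job is handed in; nothing more can be done
```

The slide is fully down in the recess and the job was handed in at about 27 s. No verdict was reported.

- **Cap:** I pressed it twice while the slide lay on its mat. The first press was marginal at about 7 N, so I repeated it more firmly at about 9 N. Both stopped at 0.1131 m, which is the cap's stop, and the last pictures show the cap up.
- **Slide:** I gripped it by the block and set it on the apron, touching down at the 16 mm rail height. I then swept it in with shut fingers until the guard stopped it in the recess.
- **Last checks:** A light touch (about 6 N) on the block's top met it at 61.1 mm; seated is 61 mm. Both camera views agreed with seated, though the scene camera on its own was only about 2 px decisive. I did not measure level separately. It rests on the block height and the block looking upright.
- **Bystanders:** By eye, the torch, tapes and mineral sit where they started in the top view; the arm partly covers the hand lens there, but its ring is in the same place. The hand was clear of everything, 149 mm up.

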